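Sort gift trays by length into their display bays

ROBOT

A 6-joint arm with a two-finger parallel gripper is mounted at the origin on the work surface. World frame = base frame: x ahead of the robot, y to its left, z up, the work surface at z = 0. Lengths are in m, angles in rad, forces in N, time in s.
With the tool pointing down it reaches from about 0.375 to 0.9 m from the base axis. Payload 3.1 kg.
Tool frame: the origin (TCP) lies midway between the tips of the shut fingers; the grasp point (between the pads) lies 19 mm behind it (arm.tcp_to_grasp is the distance from the TCP to the grasp point, in m); y points along the fingers, x is the direction in which the jaws open and shut, and the axes are right-handed (so a half turn about y gives the same grasp; the last joint's range is limited). The gripper opens to 85 mm and grips with 20 to 120 N. Pads are 22 mm wide; open, the fingers measure 114 mm over their backs; the gripper's body (76 mm by 85 mm) begins 54 mm behind the grasp point. The pads swing forward as they close: fully open they stand 13 mm farther back than shut.
Start: joints at [1, 0.527, 1.433, -0, 1.181, -0.178], TCP at [0.239, 0.578, 0.231] pointing down, gripper open.
Joint ranges: [-3.08, 3.08], [-0.75, 2.2], [0.22, 2.44], [-1.43, 4.57], [0, 2.65], [-2.85, 2.85]. Speed limits (rad/s): [2.79, 2.79, 3.14, 3.14, 3.14, 3.14].

INTERFACE

Orientations are given as a unit quaternion [x, y, z, w].
In Python, from bench import arm gives the robot as it stands.
- The arm moves only by the tool drive_tool, never from a script. Its argument "moves" is a list of rows, each an object of numbers: "dx", "dy", "dz": the shift along the tool's x, y, z in cm; "roll": the turn about the tool's y in degrees. A call has 1 to 20 rows; each row shifts and turns the commanded pose from where the row before left it, along the tool's axes as they then stand; what a row does not reach is not made up. A row lasts 1/10 s, in which the tool goes at most 50 mm and 8.59 degrees, less where a joint would pass 70% of its speed; a pose out of reach is approached as far as the arm can. A call with a gripper value outside its range is refused whole. "gripper" is the closure, from 0 (fully open) to 1 (shut), set as the call begins (left out, the last holds). The fingers move at their own pace and stop on an object; the grip force is fixed at half the most. Time passes only in rows, so rows that do not move let the fingers close. It gives the time, the measured TCP pose, the force and the opening at its end, in the units of the state.
- arm.get_obs(): the state, without advancing time (a new reading comes with each control period).
- arm.capture(name): name is "scene" or "top"; returns a dict with "img" (420x560x3 uint8, red, green, blue), "fx", "fy", "cx", "cy" (pixels), "world_to_cam" (4x4, takes a point from world to camera coordinates). Camera axes: x right, y down, z forward; pixel columns grow to the right and rows downward; lengths in m; the calibration is good to about 2 mm. A picture is of the moment at which its call begins. There is no depth.
- arm.finish_job(): hands the job in, once; it reports no verdict.
Trained networks look in a picture, given as the dict that the camera call returned (one of the last four; its "shot" number tells which), for a name from the list of things; names that differ only in an ending like _2 or _b are one class to them, and where a whole thing is asked for, a point or a joint stands for the part that bears it (a point fixed in the world has none). Each returns a list of dicts, best first, with "p" (0 to 1); they miss things now and then, are a little off and sometimes report something else, mostly with a low value. They report only what shows in the picture. A call takes as long as a camera call. They do not tell look-alikes from the thing itself.
- arm.trace(picture, target): "mask" (420x560 bool, what is visible of it) and "uv" ([column, row] in pixels, amid what is visible of it).
The state is a dict: "clock": time; "joints": joint angles; "joint_velocities": joint speeds; "joint_efforts": joint torques, N m; "position": TCP position; "tcp_rot": TCP orientation; "wrist_force": force on the tool from outside, world axes, zero at the start; "wrist_torque": the same for the moment, N m; "grip_width": opening from 0.0 (shut) to 1.0 (fully open).
Only numpy, scipy, OpenCV 4.12 (cv2) and the standard library are available. Lean on these libraries where they do the work, as an engineer would, in place of code of your own. Each camera call takes 0.05 s, during which the arm holds its last target. There are 200 camera calls.

TASK

Three empty wooden gift trays, alike but for their length, lie mixed up on the cigar maker's counter. Slide each one along the counter, without lifting it, into the bay whose filled sample tray is of the same length, and push it in until it sits square and snug against that sample. Leave the brass bowl and the steel lighter where they stand.

Things in the scene. Friction and masses are not known exactly. Their poses are not given: they have to be found in the camera images.
- short_tray: The short loose tray: empty, open above, pale wood, 105 mm long (its y), 58 mm wide (x), 24 mm high; walls and floor 6 mm, so the cavity is 93 x 46 mm, 18 mm deep. About 124 g (x 0.7 to 1.4). Origin: centre of its underside. The loose trays differ only in length; they start on the counter on the robot's side of the bays, their length within 13 degrees of world y.
- medium_tray: The medium loose tray: empty, open above, pale wood, 130 mm long (its y), 58 mm wide (x), 24 mm high; walls and floor 6 mm, so the cavity is 118 x 46 mm, 18 mm deep. About 147 g (x 0.7 to 1.4). Origin: centre of its underside. The loose trays differ only in length; they start on the counter on the robot's side of the bays, their length within 13 degrees of world y.
- long_tray: The long loose tray: empty, open above, pale wood, 155 mm long (its y), 58 mm wide (x), 24 mm high; walls and floor 6 mm, so the cavity is 143 x 46 mm, 18 mm deep. About 169 g (x 0.7 to 1.4). Origin: centre of its underside. The loose trays differ only in length; they start on the counter on the robot's side of the bays, their length within 13 degrees of world y.
- short_bay: The short bay, fixed: a U of brown wooden walls 10 mm thick, 26 mm high, no floor, open towards the robot. Origin: counter level, middle of the mouth; x points into the bay, y along its width. Inside 117 mm wide, 122 mm deep; brass flares reach 11 mm out of the mouth. Its rear 58 mm hold a fixed sample tray 105 mm long with two cigars in it.
- short_slot (a point): Point on the counter in the short bay, 35 mm inside the mouth: where the short loose tray's origin lies when it is centred (6 mm free at each end) and touches the sample tray. Axes as the bay's. The bays stand side by side 200 mm apart, in any order, along a low back rail, all turned alike by up to 4 degrees.
- medium_bay: The medium bay, fixed: a U of brown wooden walls 10 mm thick, 26 mm high, no floor, open towards the robot. Origin: counter level, middle of the mouth; x points into the bay, y along its width. Inside 142 mm wide, 122 mm deep; brass flares reach 11 mm out of the mouth. Its rear 58 mm hold a fixed sample tray 130 mm long with two cigars in it.
- medium_slot (a point): Point on the counter in the medium bay, 35 mm inside the mouth: where the medium loose tray's origin lies when it is centred (6 mm free at each end) and touches the sample tray. Axes as the bay's. The bays stand side by side 200 mm apart, in any order, along a low back rail, all turned alike by up to 4 degrees.
- long_bay: The long bay, fixed: a U of brown wooden walls 10 mm thick, 26 mm high, no floor, open towards the robot. Origin: counter level, middle of the mouth; x points into the bay, y along its width. Inside 167 mm wide, 122 mm deep; brass flares reach 11 mm out of the mouth. Its rear 58 mm hold a fixed sample tray 155 mm long with two cigars in it.
- long_slot (a point): Point on the counter in the long bay, 35 mm inside the mouth: where the long loose tray's origin lies when it is centred (6 mm free at each end) and touches the sample tray. Axes as the bay's. The bays stand side by side 200 mm apart, in any order, along a low back rail, all turned alike by up to 4 degrees.
- bowl: Bystander: round brass bowl, 90 mm across, 42 mm high. Origin: centre of its underside.
- lighter: Bystander: upright steel table lighter, 26 mm across, 60 mm high. Origin: centre of its underside.
Things that resemble listed ones, but are neither listed nor needed, are in the scene too. Leave any red or turquoise look-alike of the long_bay alone.

How it is judged:
At the end, for the whole second after the job is handed in: Each of the three loose trays lies flat, at rest, in the bay of its own length, square to it (within about 4.5 degrees), within 6 mm of touching the sample tray and within 9 mm of the bay's middle line (x of short_tray in the frame of short_slot between -0.006 and 0.006 m and y of short_tray in the frame of short_slot between -0.009 and 0.009 m and angle between the y axis of short_tray and the y axis of short_slot, either way round below 0.08 rad and height (world z) of each of short_tray, medium_tray, long_tray below 0.004 m and angle between each of short_tray, medium_tray, long_tray's own z axis and vertical below 0.06 rad and linear speed of each of short_tray, medium_tray, long_tray below 0.01 m/s and x of medium_tray in the frame of medium_slot between -0.006 and 0.006 m and y of medium_tray in the frame of medium_slot between -0.009 and 0.009 m and angle between the y axis of medium_tray and the y axis of medium_slot, either way round below 0.08 rad and x of long_tray in the frame of long_slot between -0.006 and 0.006 m and y of long_tray in the frame of long_slot between -0.009 and 0.009 m and angle between the y axis of long_tray and the y axis of long_slot, either way round below 0.08 rad).
It fails at once if a tray is lifted off the counter (the centre of its underside rises over 15 mm) (height (world z) of any of short_tray, medium_tray, long_tray above 0.015 m).
It fails at once if the bowl or the lighter is moved by more than 15 mm (distance of any of bowl, lighter from where it was at the start of the episode above 0.015 m).
It also fails if it takes over 72 s, if anything falls off the work surface, if the arm or the gripper's body presses on something with over 40 N, if the wrist force passes 120 N, or if a joint passes its speed limit or range.

## Working session

There is one attempt and no reset: what is moved stays moved. The work goes in short steps, Python scripts to look and compute and a tool call to move; the robot and the scene stay as the last step left them, time stands still between calls to the robot, and variables do not carry over. Pictures are saved under pics/ and viewed, about 8 in all and at most 12, crops included, and the job is handed in when it is done.

Besides the shell and the picture viewer there is one more tool, called by a JSON object that holds its "api" and its "payload", one argument or row to a line. drive_tool: Moves the arm, as the interface text tells. Its arguments: {"type":"object","properties":{"moves":{"type":"array"},"gripper":{"type":"number"}},"required":["moves"]}

```bash
mkdir -p pics; python3 - <<'E'
from bench import arm
import cv2, numpy as np
o=arm.get_obs(); print({k:np.round(v,3).tolist() for k,v in o.items()})
for n in ["scene","top"]:
    p=arm.capture(n); cv2.imwrite(f"pics/{n}0.png",p["img"][:,:,::-1])
    print(n,p["fx"],p["cx"],p["cy"],np.round(p["world_to_cam"],3).tolist())
    for t in ["short_tray","medium_tray","long_tray","short_bay","medium_bay","long_bay","bowl","lighter"]:
        print(t,[(round(d["p"],2),np.round(d["uv"]).tolist(),int(d["mask"].sum())) for d in arm.trace(p,t)])
E
```

```text
{'clock': 0.0, 'joints': [1.0, 0.528, 1.434, -0.0, 1.181, -0.178], 'joint_velocities': [0.002, -0.001, 0.001, -0.001, 0.0, 0.001], 'joint_efforts': [-0.0, -44.234, -17.803, -0.0, 0.008, 0.0], 'position': [0.238, 0.577, 0.23], 'tcp_rot': [0.588, 0.392, -0.394, -0.587], 'wrist_force': [0.139, -0.499, -0.357], 'wrist_torque': [0.032, -0.009, -0.046], 'grip_width': 0.999}
scene 400.9283365247789 277.96540389406823 206.76952187977219 [[-0.807, 0.591, -0.004, 0.35], [0.413, 0.56, -0.718, -0.124], [-0.422, -0.581, -0.696, 1.084], [0.0, 0.0, 0.0, 1.0]]
short_tray [(0.77, [325.0, 294.0], 1882)]
medium_tray [(0.56, [268.0, 242.0], 1642)]
long_tray [(0.6, [214.0, 186.0], 1271)]
short_bay [(0.97, [124.0, 231.0], 2624)]
medium_bay []
long_bay [(0.97, [425.0, 276.0], 3944), (0.87, [156.0, 300.0], 4293), (0.8, [257.0, 153.0], 1834)]
bowl [(0.61, [162.0, 146.0], 766)]
lighter [(0.56, [386.0, 382.0], 441)]
top 381.33697210264904 272.71327544968665 206.48207995339988 [[-0.128, -0.992, -0.008, 0.044], [-0.962, 0.126, -0.241, 0.439], [0.24, -0.024, -0.97, 0.883], [0.0, 0.0, 0.0, 1.0]]
short_tray [(0.92, [189.0, 211.0], 966)]
medium_tray [(0.73, [262.0, 201.0], 1203)]
long_tray [(0.7, [345.0, 191.0], 1437)]
short_bay [(0.77, [327.0, 104.0], 1616)]
medium_bay [(0.66, [180.0, 119.0], 1912)]
long_bay [(0.98, [162.0, 290.0], 2978), (0.95, [253.0, 108.0], 2103), (0.78, [385.0, 246.0], 2689)]
bowl [(0.76, [416.0, 162.0], 1023)]
lighter [(0.52, [114.0, 205.0], 166)]
```

```bash
python3 - <<'E'
import cv2
a=cv2.imread("pics/top0.png"); cv2.imwrite("pics/top0b.png",cv2.resize(a[60:330,70:470],(800,540),interpolation=cv2.INTER_CUBIC))
E
```

```text
(no output)
```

View pics/scene0.png

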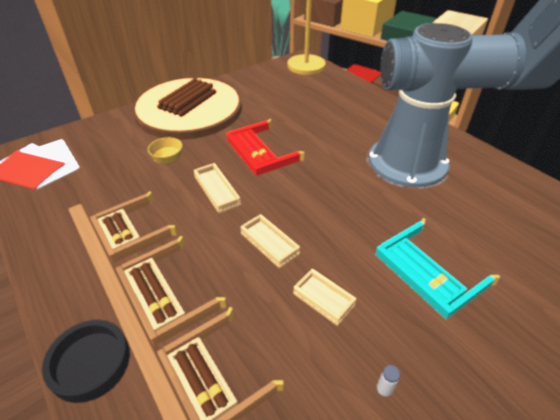

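View pics/top0b.png

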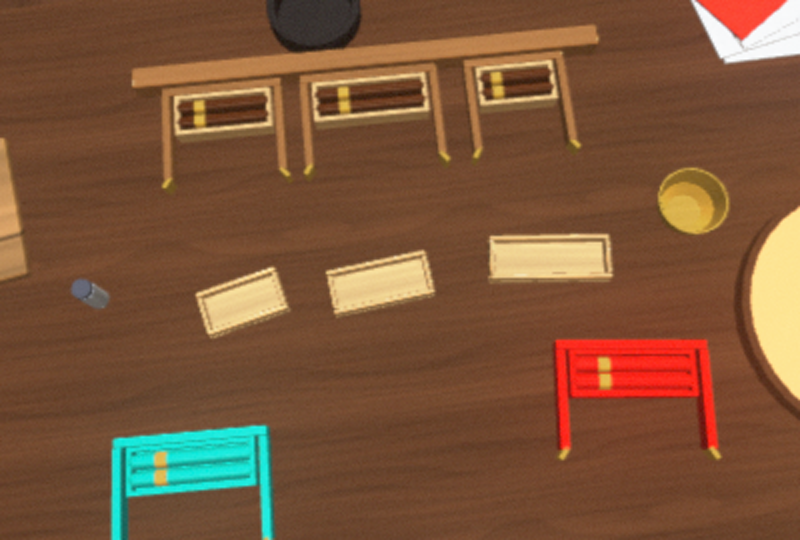

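The top picture, enlarged 2x, shows the brown bays from left to right as medium (180,119), long (253,108) and short (327,104), in original pixels. The loose trays are short (189,211), medium (262,201) and long (345,191). The "long_bay" candidates are turquoise (162,290), red (385,246) and brown (253,108). The brown one is meant, because it stands on the rail with a cigar-filled tray. Next I fit the poses.

```bash
cat > h.py <<'E'
from bench import arm
import cv2, numpy as np
from scipy.optimize import minimize
L=dict(short=.105,medium=.130,long=.155); BW=dict(short=.117,medium=.142,long=.167)
def proj(p,P):
    q=P@p["world_to_cam"][:3,:3].T+p["world_to_cam"][:3,3]
    return np.c_[p["fx"]*q[:,0]/q[:,2]+p["cx"],p["fy"]*q[:,1]/q[:,2]+p["cy"]]
def box(x0,x1,y0,y1,h): return np.array([[x,y,z] for x in(x0,x1) for y in(y0,y1) for z in(0,h)])
def tray(n): return [box(-.029,.029,-L[n]/2,L[n]/2,.024)]
def bay(n):   # slot frame: origin 35 mm inside the mouth
    w=BW[n]/2; return [box(-.035,.097,w,w+.01,.026),box(-.035,.097,-w-.01,-w,.026),box(.087,.097,-w,w,.026),box(.029,.087,-L[n]/2,L[n]/2,.024)]
def render(p,boxes,s):
    c,sn=np.cos(s[2]),np.sin(s[2]); R=np.array([[c,-sn,0],[sn,c,0],[0,0,1]]); m=np.zeros((420*4,560*4),np.uint8)
    for b in boxes:
        u=proj(p,b@R.T+[s[0],s[1],0])
        cv2.fillConvexPoly(m,cv2.convexHull(np.round((u+.5)*64).astype(np.int32)),255,shift=4)
    return cv2.resize(m,(560,420),interpolation=cv2.INTER_AREA)/255.
def ground(p,uv,z=.012):
    R,t=p["world_to_cam"][:3,:3],p["world_to_cam"][:3,3]
    d=R.T@np.array([(uv[0]-p["cx"])/p["fx"],(uv[1]-p["cy"])/p["fy"],1]); c=-R.T@t
    return (c+d*(z-c[2])/d[2])[:2]
def fit(pm,boxes,s0):
    B=lambda m:cv2.GaussianBlur(m.astype(float),(0,0),1.5)
    T=[(p,B(m)) for p,m in pm]
    f=lambda s:sum(((B(render(p,boxes,s))-t)**2).sum() for p,t in T)/sum(t.sum() for p,t in T)
    best=None
    for a in (-.12,.0,.12):
        s=np.array([*s0[:2],s0[2]+a])
        r=minimize(f,s,method="Nelder-Mead",options=dict(initial_simplex=np.array([s,s+[.01,0,0],s+[0,.01,0],s+[0,0,.08]]),xatol=1e-4,fatol=1e-5))
        if best is None or r.fun<best.fun: best=r
    return best.x,best.fun
E
python3 - <<'E'
from h import *
R=__import__("scipy.spatial.transform",fromlist=["Rotation"]).Rotation
print(np.round(R.from_quat(arm.get_obs()["tcp_rot"]).as_matrix(),3))
ps={n:arm.capture(n) for n in("top","scene")}
hint=dict(short_bay=(327,104),medium_bay=(180,119),long_bay=(253,108))
for n in L:
  for k,mod,off in(("_tray",tray(n),0),("_bay",bay(n),.04)):
    pm={}
    for c,p in ps.items():
        d=arm.trace(p,n+k)
        if c=="top":
            if not d: continue
            if n+k in hint: d.sort(key=lambda e:np.hypot(*(e["uv"]-np.array(hint[n+k]))))
            g=ground(p,d[0]["uv"]); 
        else: d=[e for e in d if np.hypot(*(ground(p,e["uv"])-g))<.04]
        if d: pm[c]=(p,d[0]["mask"])
    s0=[g[0]-off,g[1],0]
    for c in [*pm,"both"]:
        s,e=fit(list(pm.values()) if c=="both" else [pm[c]],mod,s0); print(n+k,c,np.round(s[:2],4),round(np.degrees(s[2]),2),round(e,3))
for t in("bowl","lighter"):
    d=arm.trace(ps["top"],t); print(t,[np.round(ground(ps["top"],e["uv"],.02),3) for e in d])
E
```

```text
[[ 0.382  0.    -0.924]
 [ 0.924  0.     0.382]
 [ 0.    -1.    -0.   ]]
short_tray top [0.4671 0.1961] 11.37 0.002
short_tray scene [0.468  0.1936] 12.32 0.005
short_tray both [0.4677 0.1945] 11.21 0.007
short_bay top [ 0.6659 -0.1983] -1.4 0.016
short_bay scene [ 0.6662 -0.2007] -1.49 0.024
short_bay both [ 0.666  -0.1995] -1.45 0.023
medium_tray top [0.4691 0.0172] 4.56 0.005
medium_tray scene [0.4706 0.0156] 4.88 0.01
medium_tray both [0.4698 0.0164] 4.46 0.009
medium_bay top [0.6777 0.2015] -1.39 0.01
medium_bay scene [0.6763 0.1986] -1.43 0.022
medium_bay both [0.6768 0.1993] -1.21 0.022
long_tray top [ 0.4742 -0.2028] -6.33 0.004
long_tray scene [ 0.474  -0.2074] -6.47 0.012
long_tray both [ 0.4744 -0.2038] -6.58 0.01
long_bay top [0.6711 0.0016] -1.05 0.013
long_bay scene [ 0.6717 -0.0011] -1.24 0.022
long_bay both [ 6.714e-01 -3.000e-04] -1.18 0.022
bowl [array([ 0.528, -0.393])]
lighter [array([0.498, 0.387]), array([ 0.472, -0.208]), array([ 0.722, -0.   ])]
```

Both cameras agree within about 2 mm, and the bays sit at a yaw of about -1.4°. Plan: grip the robot-side wall of each tray with one finger inside, and slide it in with the grip held. The order is medium, long, short.

{"api": "drive_tool", "payload": {
  "gripper": 0.6,
  "moves": [
    {"roll": 7.86},
    {"roll": 7.86},
    {"roll": 7.86},
    {"roll": 7.86},
    {"roll": 7.86},
    {"roll": 7.86},
    {"roll": 7.86},
    {"roll": 7.86},
    {"dx": 1.6, "dz": -4.7},
    {"dx": 1.6, "dz": -4.7},
    {"dx": 1.6, "dz": -4.7},
    {"dx": 1.6, "dz": -4.7},
    {"dx": 1.6, "dz": -4.7},
    {"dx": 1.6, "dz": -4.7},
    {"dx": 1.6, "dz": -4.7},
    {"dx": 1.6, "dz": -4.7},
    {"dx": 1.6, "dz": -4.7},
    {"dx": 1.6, "dz": -4.7}
  ]
}}

```text
$.moves[0]: bad value
```

{"api": "drive_tool", "payload": {
  "moves": [
    {"dz": -3.6},
    {"dz": -3.6},
    {"dz": -3.5},
    {"dy": 4},
    {"dy": 4},
    {"dy": 4},
    {"dy": 4},
    {"dy": 1},
    {"dx": 0},
    {"dx": 0}
  ]
}}

```text
$.moves[0]: bad value
```

```bash
cat >> h.py <<'E'
from scipy.spatial.transform import Rotation
def st(target=None):
    o=arm.get_obs(); M=Rotation.from_quat(o["tcp_rot"]).as_matrix(); phi=np.degrees(np.arctan2(M[1,0],M[0,0]))
    print("t",round(o["clock"],2),"pos",np.round(o["position"],4),"phi",round(phi,2),"F",np.round(o["wrist_force"],1),"w",round(o["grip_width"],3),"tilt",np.round(M[:,1],3))
    if target is not None:
        x,y,z,ph=target; d=M.T@(np.array([x,y,z])-o["position"]); print("need cm dx,dy,dz",np.round(d*100,2),"roll",round(phi-ph,2))
def wall(s,yaw): c=np.radians(yaw); return s[0]-.026*np.cos(c),s[1]-.026*np.sin(c)
E
python3 - <<'E'
from h import *
st([*wall((.470,.0168),4.6),.010,4.6]); p=arm.capture("scene"); cv2.imwrite("pics/a.png",cv2.resize(p["img"][150:350,130:430,::-1],(750,500)))
E
```

```text
t 1.7 pos [0.2386 0.5776 0.2313] phi 67.55 F [-0.5  0.1 -0.2] w 1.001 tilt [-0. -0. -1.]
need cm dx,dy,dz [-44.18  22.13 -40.48] roll 62.95
```

View pics/a.png

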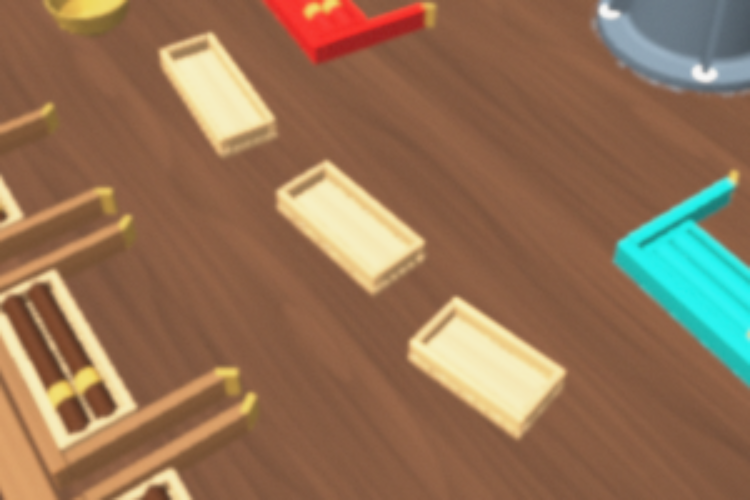

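The picture shows the trays untouched. The moves were refused, so each row probably needs all four numbers.

{"api": "drive_tool", "payload": {
  "gripper": 0.6,
  "moves": [
    {"dx": 0, "dy": 0, "dz": 0, "roll": 7.86},
    {"dx": 0, "dy": 0, "dz": 0, "roll": 7.86},
    {"dx": 0, "dy": 0, "dz": 0, "roll": 7.86},
    {"dx": 0, "dy": 0, "dz": 0, "roll": 7.86},
    {"dx": 0, "dy": 0, "dz": 0, "roll": 7.86},
    {"dx": 0, "dy": 0, "dz": 0, "roll": 7.86},
    {"dx": 0, "dy": 0, "dz": 0, "roll": 7.86},
    {"dx": 0, "dy": 0, "dz": 0, "roll": 7.86}
  ]
}}

```text
clock: 2.55
position: [0.2386, 0.5776, 0.2313]
tcp_rot: [-0.707, -0.027, 0.027, 0.707]
wrist_force: [-0.2, -0.1, 0.2]
grip_width: 0.4
```

{"api": "drive_tool", "payload": {
  "moves": [
    {"dx": 1.3, "dy": 0, "dz": -4.8, "roll": 0},
    {"dx": 1.3, "dy": 0, "dz": -4.8, "roll": 0},
    {"dx": 1.3, "dy": 0, "dz": -4.8, "roll": 0},
    {"dx": 1.3, "dy": 0, "dz": -4.8, "roll": 0},
    {"dx": 1.3, "dy": 0, "dz": -4.8, "roll": 0},
    {"dx": 1.3, "dy": 0, "dz": -4.8, "roll": 0},
    {"dx": 1.3, "dy": 0, "dz": -4.8, "roll": 0},
    {"dx": 1.3, "dy": 0, "dz": -4.8, "roll": 0},
    {"dx": 1.3, "dy": 0, "dz": -4.8, "roll": 0},
    {"dx": 1.3, "dy": 0, "dz": -4.8, "roll": 0},
    {"dx": 1.3, "dy": 0, "dz": -4.8, "roll": 0},
    {"dx": 1.3, "dy": 0, "dz": -4.8, "roll": 0},
    {"dx": 0, "dy": 4, "dz": 0, "roll": 0},
    {"dx": 0, "dy": 4, "dz": 0, "roll": 0},
    {"dx": 0, "dy": 4, "dz": 0, "roll": 0},
    {"dx": 0, "dy": 3, "dz": 0, "roll": 0},
    {"dx": 0, "dy": 0, "dz": 0, "roll": 0},
    {"dx": 0, "dy": 0, "dz": 0, "roll": 0}
  ]
}}

```text
clock: 4.35
position: [0.4412, 0.0162, 0.0814]
tcp_rot: [-0.706, -0.029, 0.029, 0.707]
wrist_force: [0.3, 1.4, 0.6]
grip_width: 0.401
```

```bash
python3 - <<'E'
from h import *
st([*wall((.470,.0168),4.6),.010,4.6]); p=arm.capture("scene"); cv2.imwrite("pics/b.png",cv2.resize(p["img"][150:350,130:430,::-1],(750,500)))
E
```

```text
t 4.35 pos [0.4412 0.0162 0.0814] phi 4.67 F [0.3 1.4 0.6] w 0.401 tilt [-0.001  0.    -1.   ]
need cm dx,dy,dz [ 0.28  7.14 -0.17] roll 0.07
```

View pics/b.png

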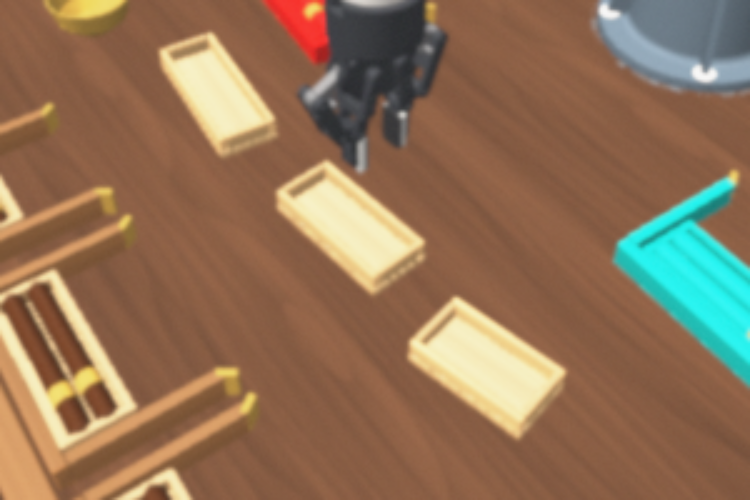

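The open gripper hovers with its fingers straddling the near wall of the medium tray, as intended. I'll go down and close.

{"api": "drive_tool", "payload": {
  "moves": [
    {"dx": 0.3, "dy": 2, "dz": -0.2, "roll": 0},
    {"dx": 0, "dy": 2, "dz": 0, "roll": 0},
    {"dx": 0, "dy": 1.5, "dz": 0, "roll": 0},
    {"dx": 0, "dy": 1.5, "dz": 0, "roll": 0},
    {"dx": 0, "dy": 0, "dz": 0, "roll": 0}
  ]
}}

```text
clock: 4.9
position: [0.4452, 0.0144, 0.0119]
tcp_rot: [0.707, 0.03, -0.028, -0.706]
wrist_force: [0.1, -0.8, 0.1]
grip_width: 0.4
```

{"api": "drive_tool", "payload": {
  "gripper": 1,
  "moves": [
    {"dx": 0, "dy": 0, "dz": 0, "roll": 0},
    {"dx": 0, "dy": 0, "dz": 0, "roll": 0},
    {"dx": 0, "dy": 0, "dz": 0, "roll": 0},
    {"dx": 0, "dy": 0, "dz": 0, "roll": 0},
    {"dx": 0, "dy": 0, "dz": 0, "roll": 0},
    {"dx": 0, "dy": 0, "dz": 0, "roll": 0}
  ]
}}

```text
clock: 5.5
position: [0.4451, 0.0144, 0.0129]
tcp_rot: [0.707, 0.03, -0.028, -0.706]
wrist_force: [0.6, 0.4, 5.6]
grip_width: 0.046
```

```bash
python3 - <<'E'
from h import *
st([*wall((.677,.1998),-1.4),.011,-1.4])
E
```

```text
t 5.5 pos [0.4451 0.0144 0.0129] phi 4.69 F [0.6 0.4 5.6] w 0.046 tilt [ 0.003 -0.001 -1.   ]
need cm dx,dy,dz [22.04  0.24 16.86] roll 6.09
```

{"api": "drive_tool", "payload": {
  "moves": [
    {"dx": 0, "dy": 0, "dz": 0, "roll": 2},
    {"dx": 0, "dy": 0, "dz": 0, "roll": 2},
    {"dx": 0, "dy": 0, "dz": 0, "roll": 2.1},
    {"dx": 2, "dy": 0, "dz": 0, "roll": 0},
    {"dx": 2, "dy": 0, "dz": 0, "roll": 0},
    {"dx": 2, "dy": 0, "dz": 0, "roll": 0},
    {"dx": 2, "dy": 0, "dz": 0, "roll": 0},
    {"dx": 1.5, "dy": 0, "dz": 0, "roll": 0},
    {"dx": 1.5, "dy": 0, "dz": 0, "roll": 0},
    {"dx": 0, "dy": 0, "dz": 1.5, "roll": 0},
    {"dx": 0, "dy": 0, "dz": 1.5, "roll": 0},
    {"dx": 0, "dy": 0, "dz": 2, "roll": 0},
    {"dx": 0, "dy": 0, "dz": 2, "roll": 0},
    {"dx": 0, "dy": 0, "dz": 2, "roll": 0},
    {"dx": 0, "dy": 0, "dz": 2, "roll": 0},
    {"dx": 0, "dy": 0, "dz": 2, "roll": 0},
    {"dx": 0, "dy": 0, "dz": 2, "roll": 0},
    {"dx": 0, "dy": 0, "dz": 2, "roll": 0},
    {"dx": 0, "dy": 0, "dz": 2.1, "roll": 0}
  ]
}}

```text
clock: 7.4
position: [0.5588, 0.2034, 0.013]
tcp_rot: [0.707, -0.008, 0.009, -0.707]
wrist_force: [0.1, -5.4, 5.8]
grip_width: 0.048
```

```bash
cat >> h.py <<'E'
def look(n,s0,name=None):
    """tray pose from the cameras, fitting the visible mask minus the gripper by rim corners is not modelled: rough"""
    for c in("top","scene"):
        p=arm.capture(c); d=arm.trace(p,n+"_tray")
        d=[e for e in d if np.hypot(*(ground(p,e["uv"])-np.array(s0[:2])))<.05]
        if name: cv2.imwrite(f"pics/{name}_{c}.png",p["img"][:,:,::-1])
        if d:
            s,e=fit([(p,d[0]["mask"])],tray(n),[s0[0],s0[1],np.radians(s0[2])]); print(n,c,np.round(s[:2],4),round(np.degrees(s[2]),2),round(e,3))
        else: print(n,c,"not seen")
E
python3 - <<'E'
from h import *
st([*wall((.677,.1998),-1.4),.011,-1.4]); look("medium",(.583,.20,-1.4),"m1")
a=np.vstack([cv2.imread("pics/m1_top.png")[60:270,70:470],cv2.imread("pics/m1_scene.png")[170:380,50:450]]); cv2.imwrite("pics/m1.png",cv2.resize(a,(571*1,600)))
E
```

```text
t 7.4 pos [0.5588 0.2034 0.013 ] phi -1.36 F [ 0.1 -5.4  5.8] w 0.048 tilt [ 0.002 -0.001 -1.   ]
need cm dx,dy,dz [ 9.23  0.21 -0.08] roll 0.04
medium top [0.5816 0.2001] 2.12 0.872
medium scene [0.5882 0.2052] 1.3 0.285
```

View pics/m1.png

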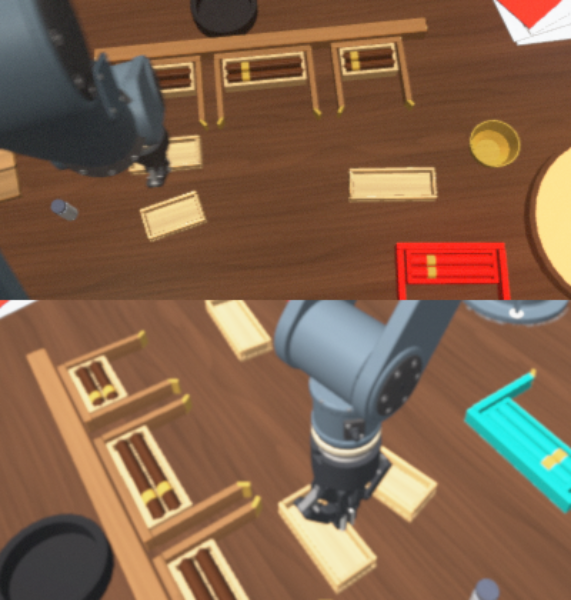

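The medium tray (image 165,155 in the top half) hangs straight in the grip in front of the left bay. I'll push it in.

{"api": "drive_tool", "payload": {
  "moves": [
    {"dx": 1, "dy": 0, "dz": -0.1, "roll": 0},
    {"dx": 1, "dy": 0, "dz": 0, "roll": 0},
    {"dx": 1, "dy": 0, "dz": 0, "roll": 0},
    {"dx": 1, "dy": 0, "dz": 0, "roll": 0},
    {"dx": 1, "dy": 0, "dz": 0, "roll": 0},
    {"dx": 1, "dy": 0, "dz": 0, "roll": 0},
    {"dx": 0.8, "dy": 0, "dz": 0, "roll": 0},
    {"dx": 0.6, "dy": 0, "dz": 0, "roll": 0},
    {"dx": 0.5, "dy": 0, "dz": 0, "roll": 0},
    {"dx": 0.4, "dy": 0, "dz": 0, "roll": 0},
    {"dx": 0.3, "dy": 0, "dz": 0, "roll": 0},
    {"dx": 0.3, "dy": 0, "dz": 0, "roll": 0},
    {"dx": 0.2, "dy": 0, "dz": 0, "roll": 0},
    {"dx": 0.2, "dy": 0, "dz": 0, "roll": 0},
    {"dx": 0, "dy": 0, "dz": 0, "roll": 0},
    {"dx": 0, "dy": 0, "dz": 0, "roll": 0}
  ]
}}

```text
clock: 9.2
position: [0.647, 0.2006, 0.0129]
tcp_rot: [0.707, -0.011, 0.005, -0.707]
wrist_force: [-8.6, 0.9, 13.0]
grip_width: 0.048
```

```bash
python3 - <<'E'
from h import *
st([*wall((.677,.1998),-1.4),.011,-1.4])
E
```

```text
t 9.2 pos [0.647  0.2006 0.0129] phi -1.37 F [-8.6  0.9 13. ] w 0.048 tilt [-0.008 -0.    -1.   ]
need cm dx,dy,dz [ 0.4   0.19 -0.  ] roll 0.03
```

{"api": "drive_tool", "payload": {
  "moves": [
    {"dx": 0.2, "dy": 0, "dz": 0, "roll": 0},
    {"dx": 0.2, "dy": 0, "dz": 0, "roll": 0},
    {"dx": 0, "dy": 0, "dz": 0, "roll": 0}
  ]
}}

```text
clock: 9.5
position: [0.6495, 0.2006, 0.013]
tcp_rot: [0.707, -0.013, 0.004, -0.707]
wrist_force: [-10.1, 0.4, 15.7]
grip_width: 0.049
```

```bash
python3 - <<'E'
from h import *
st([*wall((.677,.1998),-1.4),.011,-1.4])
E
```

```text
t 9.5 pos [0.6495 0.2006 0.013 ] phi -1.38 F [-10.1   0.4  15.7] w 0.049 tilt [-0.012 -0.    -1.   ]
need cm dx,dy,dz [ 0.15  0.19 -0.01] roll 0.02
```

{"api": "drive_tool", "payload": {
  "gripper": 0.6,
  "moves": [
    {"dx": 0, "dy": 0, "dz": 0, "roll": 0},
    {"dx": 0, "dy": 0, "dz": 0, "roll": 0},
    {"dx": 0, "dy": 0, "dz": 0, "roll": 0},
    {"dx": -0.4, "dy": 0, "dz": 0, "roll": 0},
    {"dx": 0, "dy": -2, "dz": 0, "roll": 0},
    {"dx": 0, "dy": -3, "dz": 0, "roll": 0},
    {"dx": 0, "dy": -3, "dz": 0, "roll": 5.1},
    {"dx": -1.6, "dy": 0, "dz": -4.2, "roll": 0},
    {"dx": -1.6, "dy": 0, "dz": -4.2, "roll": 0},
    {"dx": -1.6, "dy": 0, "dz": -4.2, "roll": 0},
    {"dx": -1.6, "dy": 0, "dz": -4.2, "roll": 0},
    {"dx": -1.6, "dy": 0, "dz": -4.2, "roll": 0},
    {"dx": -1.6, "dy": 0, "dz": -4.2, "roll": 0},
    {"dx": -1.6, "dy": 0, "dz": -4.2, "roll": 0},
    {"dx": -1.6, "dy": 0, "dz": -4.2, "roll": 0},
    {"dx": -1.6, "dy": 0, "dz": -4.2, "roll": 0},
    {"dx": -1.6, "dy": 0, "dz": -4.2, "roll": 0},
    {"dx": 0, "dy": 0, "dz": 0, "roll": 0},
    {"dx": 0, "dy": 0, "dz": 0, "roll": 0}
  ]
}}

```text
clock: 11.4
position: [0.4446, -0.2007, 0.0912]
tcp_rot: [-0.706, 0.041, -0.041, 0.706]
wrist_force: [-0.0, 0.6, 0.8]
grip_width: 0.401
```

```bash
python3 - <<'E'
from h import *
st([*wall((.4743,-.2034),-6.5),.012,-6.5]); look("medium",(.675,.20,-1.4),"m2")
E
```

```text
t 11.4 pos [ 0.4446 -0.2007  0.0912] phi -6.73 F [-0.   0.6  0.8] w 0.401 tilt [ 0.  0. -1.]
need cm dx,dy,dz [0.38 7.92 0.07] roll -0.23
medium top not seen
medium scene [0.6746 0.1967] -1.9 0.013
```

The medium tray is within about 2 mm of its slot on the scene camera. Next is the long tray.

{"api": "drive_tool", "payload": {
  "moves": [
    {"dx": 0.4, "dy": 2, "dz": 0.1, "roll": -0.2},
    {"dx": 0, "dy": 2, "dz": 0, "roll": 0},
    {"dx": 0, "dy": 2, "dz": 0, "roll": 0},
    {"dx": 0, "dy": 1.7, "dz": 0, "roll": 0},
    {"dx": 0, "dy": 0, "dz": 0, "roll": 0}
  ]
}}

```text
clock: 12.1
position: [0.4486, -0.1971, 0.0126]
tcp_rot: [-0.705, 0.039, -0.037, 0.707]
wrist_force: [0.6, 0.7, -0.5]
grip_width: 0.398
```

{"api": "drive_tool", "payload": {
  "gripper": 1,
  "moves": [
    {"dx": 0, "dy": 0, "dz": 0, "roll": 0},
    {"dx": 0, "dy": 0, "dz": 0, "roll": 0},
    {"dx": 0, "dy": 0, "dz": 0, "roll": 0},
    {"dx": 0, "dy": 0, "dz": 0, "roll": 0},
    {"dx": 0, "dy": 0, "dz": 0, "roll": 0},
    {"dx": 0, "dy": 0, "dz": 0, "roll": 0}
  ]
}}

```text
clock: 12.7
position: [0.4497, -0.1991, 0.0152]
tcp_rot: [0.706, -0.039, 0.04, -0.706]
wrist_force: [1.7, 3.5, 6.0]
grip_width: 0.043
```

```bash
python3 - <<'E'
from h import *
st([*wall((.6713,.000),-1.4),.014,-1.4])
E
```

```text
t 12.7 pos [ 0.4497 -0.1991  0.0152] phi -6.35 F [1.7 3.5 6. ] w 0.043 tilt [ 0.001 -0.    -1.   ]
need cm dx,dy,dz [17.23  0.14 22.01] roll -4.95
```

{"api": "drive_tool", "payload": {
  "moves": [
    {"dx": 0, "dy": 0, "dz": 0, "roll": -2.5},
    {"dx": 0, "dy": 0, "dz": 0, "roll": -2.5},
    {"dx": 2, "dy": 0, "dz": 0, "roll": 0},
    {"dx": 2, "dy": 0, "dz": 0, "roll": 0},
    {"dx": 2, "dy": 0, "dz": 0, "roll": 0},
    {"dx": 1.5, "dy": 0, "dz": 0, "roll": 0},
    {"dx": 1.5, "dy": 0, "dz": 0, "roll": 0},
    {"dx": 1, "dy": 0, "dz": 1, "roll": 0},
    {"dx": 0, "dy": 0, "dz": 2, "roll": 0},
    {"dx": 0, "dy": 0, "dz": 2, "roll": 0},
    {"dx": 0, "dy": 0, "dz": 2, "roll": 0},
    {"dx": 0, "dy": 0, "dz": 2, "roll": 0},
    {"dx": 0, "dy": 0, "dz": 2, "roll": 0},
    {"dx": 0, "dy": 0, "dz": 2, "roll": 0},
    {"dx": 0, "dy": 0, "dz": 2, "roll": 0},
    {"dx": 0, "dy": 0, "dz": 2, "roll": 0},
    {"dx": 0, "dy": 0, "dz": 1.4, "roll": 0},
    {"dx": 0, "dy": 0, "dz": 1, "roll": 0},
    {"dx": 0, "dy": 0, "dz": 1, "roll": 0},
    {"dx": 0, "dy": 0, "dz": 0, "roll": 0}
  ]
}}

```text
clock: 14.7
position: [0.5552, 0.0034, 0.0152]
tcp_rot: [0.707, -0.007, 0.009, -0.707]
wrist_force: [0.1, 2.5, 5.5]
grip_width: 0.046
```

```bash
python3 - <<'E'
from h import *
st([*wall((.6713,.000),-1.4),.014,-1.4]); look("long",(.577,0,-1.4),"l1")
E
```

```text
t 14.7 pos [0.5552 0.0034 0.0152] phi -1.3 F [0.1 2.5 5.5] w 0.046 tilt [ 0.003 -0.    -1.   ]
need cm dx,dy,dz [ 9.01  0.15 -0.07] roll 0.1
long top [ 0.5672 -0.0027] 10.24 1.247
long scene not seen
```

{"api": "drive_tool", "payload": {
  "moves": [
    {"dx": 1, "dy": 0, "dz": -0.1, "roll": 0},
    {"dx": 1, "dy": 0, "dz": 0, "roll": 0},
    {"dx": 1, "dy": 0, "dz": 0, "roll": 0},
    {"dx": 1, "dy": 0, "dz": 0, "roll": 0},
    {"dx": 1, "dy": 0, "dz": 0, "roll": 0},
    {"dx": 1, "dy": 0, "dz": 0, "roll": 0},
    {"dx": 0.8, "dy": 0, "dz": 0, "roll": 0},
    {"dx": 0.6, "dy": 0, "dz": 0, "roll": 0},
    {"dx": 0.5, "dy": 0, "dz": 0, "roll": 0},
    {"dx": 0.4, "dy": 0, "dz": 0, "roll": 0},
    {"dx": 0.3, "dy": 0, "dz": 0, "roll": 0},
    {"dx": 0.3, "dy": 0, "dz": 0, "roll": 0},
    {"dx": 0.2, "dy": 0, "dz": 0, "roll": 0},
    {"dx": 0.2, "dy": 0, "dz": 0, "roll": 0},
    {"dx": 0.2, "dy": 0, "dz": 0, "roll": 0},
    {"dx": 0.2, "dy": 0, "dz": 0, "roll": 0},
    {"dx": 0, "dy": 0, "dz": 0, "roll": 0}
  ]
}}

```text
clock: 16.6
position: [0.6443, 0.0004, 0.0152]
tcp_rot: [-0.706, 0.013, -0.003, 0.708]
wrist_force: [-11.7, 1.2, 16.5]
grip_width: 0.044
```

```bash
python3 - <<'E'
from h import *
st([*wall((.6713,.000),-1.4),.014,-1.4])
E
```

```text
t 16.6 pos [6.443e-01 4.000e-04 1.520e-02] phi -1.29 F [-11.7   1.2  16.5] w 0.044 tilt [-0.015  0.002 -1.   ]
need cm dx,dy,dz [0.11 0.12 0.02] roll 0.11
```

{"api": "drive_tool", "payload": {
  "gripper": 0.6,
  "moves": [
    {"dx": 0, "dy": 0, "dz": 0, "roll": 0},
    {"dx": 0, "dy": 0, "dz": 0, "roll": 0},
    {"dx": 0, "dy": 0, "dz": 0, "roll": 0},
    {"dx": -0.4, "dy": 0, "dz": 0, "roll": 0},
    {"dx": 0, "dy": -2, "dz": 0, "roll": 0},
    {"dx": 0, "dy": -3, "dz": 0, "roll": 0},
    {"dx": 0, "dy": -3, "dz": 0, "roll": -6.3},
    {"dx": 0, "dy": 0, "dz": 0, "roll": -6.4},
    {"dx": -2.7, "dy": 0, "dz": 3.8, "roll": 0},
    {"dx": -2.7, "dy": 0, "dz": 3.8, "roll": 0},
    {"dx": -2.7, "dy": 0, "dz": 3.8, "roll": 0},
    {"dx": -2.7, "dy": 0, "dz": 3.8, "roll": 0},
    {"dx": -2.7, "dy": 0, "dz": 3.8, "roll": 0},
    {"dx": -2.7, "dy": 0, "dz": 3.8, "roll": 0},
    {"dx": 0, "dy": 0, "dz": 0, "roll": 0},
    {"dx": 0, "dy": 0, "dz": 0, "roll": 0}
  ]
}}

```text
clock: 18.2
position: [0.4426, 0.1917, 0.0944]
tcp_rot: [0.704, 0.071, -0.071, -0.704]
wrist_force: [0.4, -0.3, 0.4]
grip_width: 0.398
```

```bash
python3 - <<'E'
from h import *
st([*wall((.4672,.1953),11.4),.013,11.4]); look("long",(.671,0,-1.4),"l2")
E
```

```text
t 18.2 pos [0.4426 0.1917 0.0944] phi 11.52 F [ 0.4 -0.3  0.4] w 0.398 tilt [ 0. -0. -1.]
need cm dx,dy,dz [-0.12  8.14 -0.13] roll 0.12
long top [ 0.6701 -0.0016] -3.1 0.003
long scene [ 0.6691 -0.0088] -1.51 0.025
```

{"api": "drive_tool", "payload": {
  "moves": [
    {"dx": -0.1, "dy": 2, "dz": -0.1, "roll": 0},
    {"dx": 0, "dy": 2, "dz": 0, "roll": 0},
    {"dx": 0, "dy": 2, "dz": 0, "roll": 0},
    {"dx": 0, "dy": 2, "dz": 0, "roll": 0},
    {"dx": 0, "dy": 0, "dz": 0, "roll": 0}
  ]
}}

```text
clock: 18.9
position: [0.4421, 0.1886, 0.0123]
tcp_rot: [0.704, 0.068, -0.071, -0.704]
wrist_force: [-0.2, -0.6, 1.0]
grip_width: 0.403
```

{"api": "drive_tool", "payload": {
  "gripper": 1,
  "moves": [
    {"dx": 0, "dy": 0, "dz": 0, "roll": 0},
    {"dx": 0, "dy": 0, "dz": 0, "roll": 0},
    {"dx": 0, "dy": 0, "dz": 0, "roll": 0},
    {"dx": 0, "dy": 0, "dz": 0, "roll": 0},
    {"dx": 0, "dy": 0, "dz": 0, "roll": 0},
    {"dx": 0, "dy": 0, "dz": 0, "roll": 0}
  ]
}}

```text
clock: 19.5
position: [0.443, 0.1897, 0.0151]
tcp_rot: [0.704, 0.071, -0.069, -0.704]
wrist_force: [-0.3, -2.3, 6.7]
grip_width: 0.047
```

```bash
python3 - <<'E'
from h import *
st([*wall((.6660,-.1995),-1.4),.014,-1.4])
E
```

```text
t 19.5 pos [0.443  0.1897 0.0151] phi 11.38 F [-0.3 -2.3  6.7] w 0.047 tilt [ 0.002  0.    -1.   ]
need cm dx,dy,dz [ 11.64   0.14 -41.98] roll 12.78
```

{"api": "drive_tool", "payload": {
  "moves": [
    {"dx": 0, "dy": 0, "dz": 0, "roll": 3.2},
    {"dx": 0, "dy": 0, "dz": 0, "roll": 3.2},
    {"dx": 0, "dy": 0, "dz": 0, "roll": 3.2},
    {"dx": 0, "dy": 0, "dz": 0, "roll": 3.2},
    {"dx": 2, "dy": 0, "dz": -1, "roll": 0},
    {"dx": 2, "dy": 0, "dz": -1, "roll": 0},
    {"dx": 2, "dy": 0, "dz": -1, "roll": 0},
    {"dx": 2, "dy": 0, "dz": -1, "roll": 0},
    {"dx": 2, "dy": 0, "dz": -1, "roll": 0},
    {"dx": 1, "dy": 0, "dz": -1.6, "roll": 0}
  ]
}}

```text
clock: 20.5
position: [0.5513, 0.1219, 0.0151]
tcp_rot: [-0.707, 0.008, -0.009, 0.707]
wrist_force: [-1.7, 4.7, 7.8]
grip_width: 0.047
```

{"api": "drive_tool", "payload": {
  "moves": [
    {"dx": 0, "dy": 0, "dz": -2, "roll": 0},
    {"dx": 0, "dy": 0, "dz": -2, "roll": 0},
    {"dx": 0, "dy": 0, "dz": -2, "roll": 0},
    {"dx": 0, "dy": 0, "dz": -2, "roll": 0},
    {"dx": 0, "dy": 0, "dz": -2, "roll": 0},
    {"dx": 0, "dy": 0, "dz": -2, "roll": 0},
    {"dx": 0, "dy": 0, "dz": -2, "roll": 0},
    {"dx": 0, "dy": 0, "dz": -2, "roll": 0},
    {"dx": 0, "dy": 0, "dz": -2, "roll": 0},
    {"dx": 0, "dy": 0, "dz": -2, "roll": 0},
    {"dx": 0, "dy": 0, "dz": -2, "roll": 0},
    {"dx": 0, "dy": 0, "dz": -2, "roll": 0},
    {"dx": 0, "dy": 0, "dz": -2, "roll": 0},
    {"dx": 0, "dy": 0, "dz": -2, "roll": 0},
    {"dx": 0, "dy": 0, "dz": -2, "roll": 0},
    {"dx": 0, "dy": 0, "dz": -1, "roll": 0},
    {"dx": 0, "dy": 0, "dz": -0.8, "roll": 0},
    {"dx": 0, "dy": 0, "dz": 0, "roll": 0},
    {"dx": 0, "dy": 0, "dz": 0, "roll": 0}
  ]
}}

```text
clock: 22.4
position: [0.5428, -0.1976, 0.0151]
tcp_rot: [0.707, -0.008, 0.009, -0.707]
wrist_force: [-1.4, -1.4, 5.2]
grip_width: 0.044
```

```bash
python3 - <<'E'
from h import *
st([*wall((.6660,-.1995),-1.4),.014,-1.4]); look("short",(.571,-.198,-1.4),"s1"); look("long",(.671,0,-1.4)); look("medium",(.675,.2,-1.4))
a=np.vstack([cv2.imread("pics/s1_top.png")[60:270,70:470],cv2.imread("pics/s1_scene.png")[170:380,50:450]]); cv2.imwrite("pics/s1.png",cv2.resize(a,(571*1,600)))
E
```

```text
t 22.4 pos [ 0.5428 -0.1976  0.0151] phi -1.41 F [-1.4 -1.4  5.2] w 0.044 tilt [ 0.001 -0.001 -1.   ]
need cm dx,dy,dz [9.72 0.12 0.11] roll -0.01
short top [ 0.568 -0.192] -1.57 1.008
short scene [ 0.5721 -0.197 ] 0.28 0.127
long top not seen
long scene [ 0.6693 -0.0091] -1.33 0.022
medium top [0.6888 0.223 ] 32.0 0.943
medium scene [0.6744 0.1968] -1.91 0.019
```

View pics/s1.png

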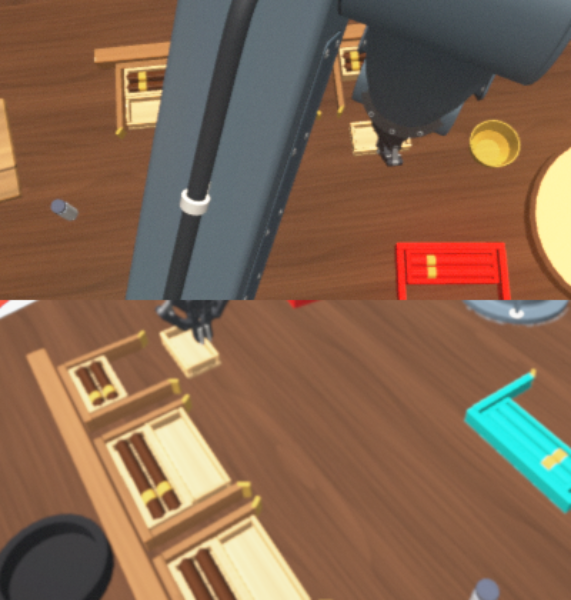

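The picture shows the long and medium trays in their bays and the short tray held square before the right bay (image 380,137 in the top half). I'll push it in.

{"api": "drive_tool", "payload": {
  "moves": [
    {"dx": 1, "dy": 0, "dz": 0.1, "roll": 0},
    {"dx": 1, "dy": 0, "dz": 0, "roll": 0},
    {"dx": 1, "dy": 0, "dz": 0, "roll": 0},
    {"dx": 1, "dy": 0, "dz": 0, "roll": 0},
    {"dx": 1, "dy": 0, "dz": 0, "roll": 0},
    {"dx": 1, "dy": 0, "dz": 0, "roll": 0},
    {"dx": 1, "dy": 0, "dz": 0, "roll": 0},
    {"dx": 0.8, "dy": 0, "dz": 0, "roll": 0},
    {"dx": 0.7, "dy": 0, "dz": 0, "roll": 0},
    {"dx": 0.5, "dy": 0, "dz": 0, "roll": 0},
    {"dx": 0.4, "dy": 0, "dz": 0, "roll": 0},
    {"dx": 0.3, "dy": 0, "dz": 0, "roll": 0},
    {"dx": 0.3, "dy": 0, "dz": 0, "roll": 0},
    {"dx": 0.2, "dy": 0, "dz": 0, "roll": 0},
    {"dx": 0.2, "dy": 0, "dz": 0, "roll": 0},
    {"dx": 0, "dy": 0, "dz": 0, "roll": 0}
  ]
}}

```text
clock: 24.6
position: [0.6391, -0.1974, 0.0151]
tcp_rot: [-0.706, 0.014, -0.002, 0.708]
wrist_force: [-15.7, -1.6, 15.8]
grip_width: 0.047
```

```bash
python3 - <<'E'
from h import *
st([*wall((.6660,-.1995),-1.4),.014,-1.4])
E
```

```text
t 24.6 pos [ 0.6391 -0.1974  0.0151] phi -1.31 F [-15.7  -1.6  15.8] w 0.047 tilt [-0.017  0.004 -1.   ]
need cm dx,dy,dz [ 0.1   0.11 -0.15] roll 0.09
```

{"api": "drive_tool", "payload": {
  "gripper": 0.6,
  "moves": [
    {"dx": 0, "dy": 0, "dz": 0, "roll": 0},
    {"dx": 0, "dy": 0, "dz": 0, "roll": 0},
    {"dx": 0, "dy": 0, "dz": 0, "roll": 0},
    {"dx": -0.6, "dy": 0, "dz": 0, "roll": 0},
    {"dx": 0, "dy": -2, "dz": 0, "roll": 0},
    {"dx": 0, "dy": -4, "dz": 0, "roll": 0},
    {"dx": 0, "dy": -4, "dz": 0, "roll": 0},
    {"dx": 0, "dy": -4, "dz": 0, "roll": 0},
    {"dx": -3.5, "dy": 0, "dz": -3, "roll": 0},
    {"dx": -3.5, "dy": 0, "dz": -3, "roll": 0},
    {"dx": -3.5, "dy": 0, "dz": -3, "roll": 0},
    {"dx": -3.5, "dy": 0, "dz": -3, "roll": 0},
    {"dx": -3.5, "dy": 0, "dz": -3, "roll": 0},
    {"dx": -3.5, "dy": 0, "dz": -3, "roll": 0},
    {"dx": -3.5, "dy": 0, "dz": -3, "roll": 0},
    {"dx": -3.5, "dy": 0, "dz": -3, "roll": 0},
    {"dx": -3.5, "dy": 0, "dz": -3, "roll": 0},
    {"dx": -3.5, "dy": 0, "dz": -3, "roll": 0},
    {"dx": 0, "dy": 0, "dz": 0, "roll": 0}
  ]
}}

```text
clock: 26.5
position: [0.2793, -0.494, 0.1544]
tcp_rot: [0.708, -0.011, 0.011, -0.706]
wrist_force: [0.6, -0.3, 0.1]
grip_width: 0.401
```

```bash
python3 - <<'E'
from h import *
st(); look("short",(.666,-.1995,-1.4),"e"); look("long",(.671,0,-1.4)); look("medium",(.675,.2,-1.4))
p=arm.capture("top")
for t in("bowl","lighter"): print(t,[np.round(ground(p,e["uv"],.02),3) for e in arm.trace(p,t)])
cv2.imwrite("pics/e.png",cv2.resize(p["img"][80:150,140:370,::-1],(798,243),interpolation=cv2.INTER_CUBIC))
E
```

```text
t 26.5 pos [ 0.2793 -0.494   0.1544] phi -1.79 F [ 0.6 -0.3  0.1] w 0.401 tilt [-0.    -0.004 -1.   ]
short top [ 0.6654 -0.196 ] -2.19 0.003
short scene [ 0.6648 -0.212 ] -2.22 0.124
long top [ 0.67   -0.0015] -1.46 0.003
long scene [ 0.6697 -0.01  ] -2.05 0.018
medium top [0.676  0.2013] -1.98 0.004
medium scene [0.6746 0.1973] -1.86 0.017
bowl [array([0.731, 0.206])]
lighter [array([0.502, 0.384])]
```

View pics/e.png

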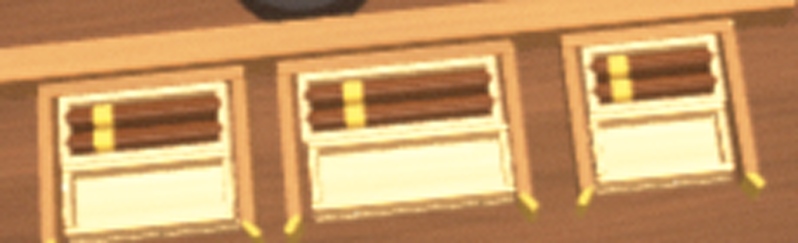

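All three trays touch their samples and sit square within 1°, with offsets of 3 mm or less on the top camera. The bowl detection in that frame was false, since it landed on a sample tray, so I'll check the bowl once more in the scene camera and hand in.

```bash
python3 - <<'E'
from h import *
p=arm.capture("scene")
print([(round(e["p"],2),e["uv"]) for e in arm.trace(p,"bowl")], "was 162,146; patch change vs start:", np.abs(cv2.imread("pics/scene0.png")[130:170,140:190].astype(int)-p["img"][130:170,140:190,::-1]).mean().round(1))
print(arm.finish_job())
E
```

```text
[(0.65, [166.2, 146.7]), (0.44, [202.8, 383.2])] was 162,146; patch change vs start: 2.6
the job is handed in; nothing more can be done
None
```

All three trays are in the bays of their own length, and I handed the job in at about 27 s. I gripped each tray by its robot-side wall, slid it along the counter in the order medium, long, short, and pushed until I felt contact (10 to 16 N at the wrist).

| Tray | x from slot (top camera) | y from slot (top camera) | Tray yaw |
|---|---|---|---|
| Short | -0.5 mm | +2 mm | within 1° of bay |
| Medium | -2 mm | 0 mm | within 1° of bay |
| Long | -1 mm | -3 mm | within 1° of bay |

- **Scene camera disagreed:** it put the short tray about 11 mm and the long tray about 9 mm off in y. A bay wall or the arm partly hid those trays in that view. Each tray has only 6 mm of free play at each end, so I went by the top camera.
- **Bowl and lighter:** the last bowl detection in the top view was false because it landed on a sample tray. In the scene view the bowl reads within 4 px of its start and that patch of the picture is nearly unchanged. The lighter reads within about 5 mm of its start.
- **Refused calls:** my first two move calls were refused because rows need all four numbers. That cost no arm motion.

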